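# Open the paper cover of the bench printer

## Robot

A 6-joint arm with a two-finger parallel gripper is mounted at the origin on the work surface. World frame = base frame: x ahead of the robot, y to its left, z up, the work surface at z = 0. Lengths are in m, angles in rad, forces in N, time in s.
With the tool pointing down it reaches from about 0.225 to 0.875 m from the base axis. Payload 3.4 kg.
Tool frame: the origin (TCP) lies midway between the tips of the shut fingers; the grasp point (between the pads) lies 19 mm behind it; z points along the fingers, y is the direction in which the jaws open and shut (so a half turn about z gives the same grasp; the last joint's range is limited). The gripper opens to 85 mm and grips with 20 to 120 N. Pads are 22 mm wide; open, the fingers measure 114 mm over their backs; the gripper's body (76 mm by 85 mm) begins 54 mm behind the grasp point. The pads swing forward as they close: fully open they stand 13 mm farther back than shut.
Start: joints at [-1.381, 0.276, 1.505, -0, 1.361, -0.121], TCP at [0.176, -0.547, 0.231] pointing down, gripper open.
Joint ranges: [-2.89, 2.89], [-0.75, 2.08], [0.22, 2.7], [-1.18, 4.32], [0.11, 2.71], [-2.7, 2.7]. Speed limits (rad/s): [2.57, 2.57, 3.14, 3.14, 3.14, 3.14].

## Interface

Orientations are given as a 3x3 rotation matrix whose columns are the frame's x, y, z axes.
In Python, from rig import bot gives the robot as it stands.
- The arm moves only by the tool jog_arm, never from a script. Its argument "motion" is a list of rows, each an object of numbers: "fingers": the closure, from 0 (fully open) to 1 (shut); "tx", "ty", "tz": the shift along the tool's x, y, z in units of 40 mm (1.0 is 40 mm); "wx", "wy", "wz": the turn, a rotation vector about the tool's x, y, z in units of 6 degrees (1.0 is 6 degrees). A call has exactly 8 rows; each row shifts and turns the commanded pose from where the row before left it, along the tool's axes as they then stand; what a row does not reach is not made up. A row lasts 1/10 s, in which the tool goes at most 50 mm and 8.59 degrees, less where a joint would pass 70% of its speed; a pose out of reach is approached as far as the arm can. A call is refused whole if a number of a shift passes 1 or a number of a turn 1, either way. A call with a gripper value outside its range is refused whole. The fingers move at their own pace and stop on an object; "grip_force" is the grip in N (left out, the last holds). Time passes only in rows, so rows that do not move let the fingers close, or fill a call up. It gives the time, the measured TCP pose, the force and the opening at its end, in the units of the state.
- bot.get_state(): the state, without advancing time (a new reading comes with each control period).
- bot.snapshot(name): name is "scene" or "top" or "wrist"; returns a dict with "frame" (384x512x3 uint8, red, green, blue), "intrinsics" (3x3 intrinsics, pixels), "R" (3x3) and "t" (3): a world point X has camera coordinates R X + t. Camera axes: x right, y down, z forward; pixel columns grow to the right and rows downward; lengths in m; the calibration is good to about 2 mm. A picture is of the moment at which its call begins. There is no depth.
- bot.job_done(): hands the job in, once; it reports no verdict.
The state is a dict: "t": time; "joint_pos": joint angles; "qd": joint speeds; "joint_torque": joint torques, N m; "position": TCP position; "tool_rot": TCP orientation; "ft_force": force on the tool from outside, world axes, zero at the start; "wrist_torque": the same for the moment, N m; "opening": opening from 0.0 (shut) to 1.0 (fully open).
Only numpy, scipy, OpenCV 4.12 (cv2) and the standard library are available. Lean on these libraries where they do the work, as an engineer would, in place of code of your own. Each camera call takes 0.05 s, during which the arm holds its last target. There are 200 camera calls.

## Task

The printer on the gauge bench is out of paper. Press its release tab down with the fingertips so that the paper cover springs up by itself, take the fingers off, then reach under the raised front edge and gently push the cover right over until it rests fully open. Grip and lift nothing, leave the other things on the bench where they are, and finish with the robot clear of everything.

Things in the scene. Friction and masses are not known exactly. Their poses are not given: they have to be found in the camera images.
- printer: Thermal printer fixed to the bench, light grey shell 190 mm deep (x), 164 mm wide (y), deck 95 mm high. Origin: centre of its underside. Its +x points from its front (towards the robot) to its rear, +y to its left, z up.
- release_tab (a joint): Travel (m) of the release tab: 0 up, 0.007 pressed down. It moves straight down against a spring, 2.6 N at first and 5.6 N at the bottom; the cover is let go at about 0.0045. It springs back up.
- tab_top (a point): Centre of the top of the release tab: a dark rectangular ribbed key, 34 mm (printer x) by 22 mm (printer y), at the printer's right front corner (printer frame -74, -69 mm), standing 14 mm above the deck (top 109 mm above the bench). The cover's right edge lies 8 mm beside the tab. The small round key on the left deck is only for feeding and does not move.
- cover (a joint): Angle (rad) of the dark paper cover: 0 shut and latched, about 0.6 when it has sprung up, 1.92 fully open, leaning back past upright on the springy wire rest behind the hinge, which gives a little. Below about 1.7 it sinks back to 0.6 when let go; beyond that it falls open by itself and stays. It weighs about 0.16 kg and is damped.
- cover_edge (a point): Middle of the front edge of the cover (half its thickness); moves with the cover. The cover is a plate 6 mm thick and 100 mm wide (printer y); the edge lies 138 mm from the hinge line. The front 28 mm of the underside is a free lip; behind it hangs the roller carrier with the roller, 22 mm deep and 72 mm wide.
- cover_hinge (a point): Middle of the cover's hinge line, on the printer at (60, 0, 96) mm of its frame; the hinge line runs along the printer's y. Fixed to the printer. As the cover opens its front edge goes up and then back towards printer +x.
- paper_roll: Fresh paper roll standing on end beside the printer, 58 mm across, 79 mm high. Origin: centre of its underside.
- ring_gauge: Steel ring gauge lying flat beside the printer, 60 mm outside, 32 mm bore, 20 mm high. Origin: centre of its underside.
- gauge_block: Steel gauge block lying flat in front of the printer, 35 x 50 x 9 mm high. Origin: centre of its underside.
- small_block: Steel gauge block in front of the printer, 9 x 35 x 20 mm high. Origin: centre of its underside.
- v_block: Dark steel V-block, 50 x 40 x 38 mm high. Origin: centre of its underside.
- micrometer: Micrometer lying flat, about 135 x 45 x 17 mm high. Origin: on the bench, at the middle of its frame.
- caliper: Digital caliper lying flat, 235 mm long along its x, about 70 mm wide, 15 mm high. Origin: on the bench, at the middle of its beam.

How it is judged:
By the outcome, as a careful person would: the job done as asked, in the order asked, and still so for the second after the job is handed in, with the robot touching nothing.
It also fails if it takes over 51 s, if anything falls off the work surface, if the arm or the gripper's body presses on something with over 40 N, if the wrist force passes 120 N, or if a joint passes its speed limit or range.

## Working session

There is one attempt and no reset: what is moved stays moved. The work goes in short steps, Python scripts to look and compute and a tool call to move; the robot and the scene stay as the last step left them, time stands still between calls to the robot, and variables do not carry over. Pictures are saved under pics/ and viewed, on a budget of 10 in all, crops included, one or two more only if the job needs it, and the job is handed in when it is done.

Besides the shell and the picture viewer there is one more tool, called after ">>>" in YAML: its name, and indented under it one key for each argument. jog_arm: Moves the arm, as the interface text tells. Its arguments: {"type":"object","properties":{"motion":{"type":"array","items":{"type":"object","properties":{"fingers":{"type":"number"},"tx":{"type":"number"},"ty":{"type":"number"},"tz":{"type":"number"},"wx":{"type":"number"},"wy":{"type":"number"},"wz":{"type":"number"}}}},"grip_force":{"type":"number"}},"required":["motion"]}

```bash
ls; mkdir -p pics; python3 - <<'E'
from rig import bot
import cv2,numpy as np
for n in ["scene","top"]:
    s=bot.snapshot(n); cv2.imwrite(f"pics/{n}0.png",s["frame"][:,:,::-1]); np.savez(f"pics/{n}0.npz",**s)
    print(n,s["intrinsics"].round(1).tolist(),s["R"].round(3).tolist(),s["t"].round(3).tolist())
st=bot.get_state(); print(st["t"],st["position"],st["tool_rot"],st["ft_force"])
E
```

```text
pics
scene [[427.3, 0.0, 245.1], [0.0, 427.3, 192.8], [0.0, 0.0, 1.0]] [[-0.099, 0.995, -0.005], [0.697, 0.066, -0.714], [-0.71, -0.074, -0.7]] [0.068, -0.32, 1.871]
top [[491.5, 0.0, 251.0], [0.0, 491.5, 200.2], [0.0, 0.0, 1.0]] [[-0.053, -0.999, 0.007], [-0.974, 0.05, -0.223], [0.222, -0.018, -0.975]] [0.016, 0.54, 1.283]
0.1 [ 0.17573879 -0.54698626  0.23050244] [[ 9.52074020e-01  3.05867511e-01 -3.55241271e-04]
 [ 3.05867672e-01 -9.52072605e-01  1.64971531e-03]
 [ 1.66378832e-04 -1.67930790e-03 -9.99998576e-01]] [ 0.1085657   0.47263309 -0.39544269]
```

View pics/scene0.png

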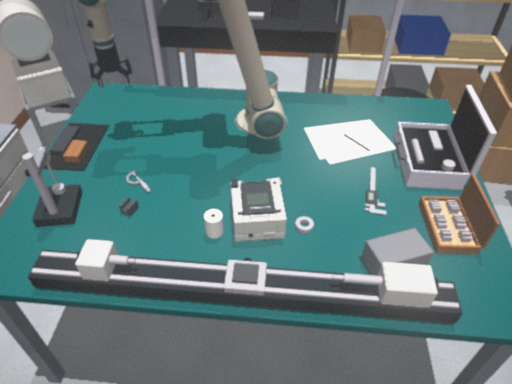

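View pics/top0.png

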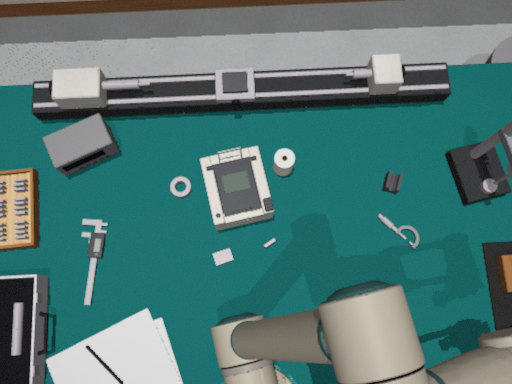

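Both views show the printer, in the top view at about (237,187) px with its front towards the bottom. The dark tab sits near (267,204), the roll at (284,160), and the blocks in front at (223,257) and (269,243). I'll zoom in.

```bash
python3 - <<'E'
import cv2
a=cv2.imread("pics/top0.png")[140:240,190:300]; b=cv2.imread("pics/scene0.png")[170:245,200:320]
a=cv2.resize(a,None,fx=5,fy=5,interpolation=2); b=cv2.resize(b,None,fx=2,fy=2)
cv2.imwrite("pics/crop1.png",a)
E
```

```text
(no output)
```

View pics/crop1.png

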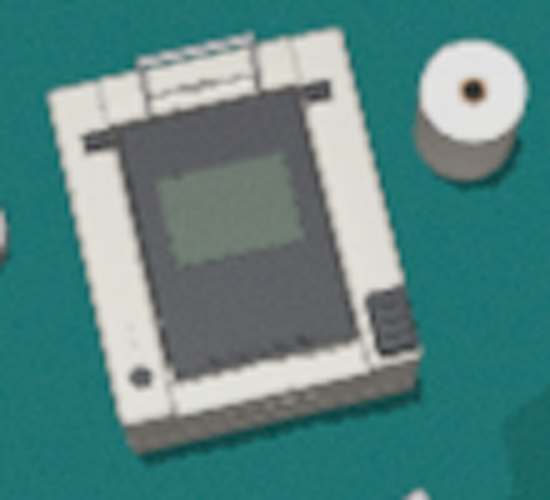

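The zoom shows the deck corners at crop (50,95), (342,30), (420,355) and (127,425), and the tab centre at (391,321). The cover's front edge runs from (175,378) to (357,342).

```bash
cat > h.py <<'E'
import numpy as np
def ray(s,u,v):
    K,R,t=s["intrinsics"],s["R"],s["t"]; return -R.T@t, R.T@np.linalg.inv(K)@[u,v,1]
def onz(s,u,v,z):
    c,d=ray(s,u,v); return c+d*(z-c[2])/d[2]
def tri(obs):
    A=np.zeros((3,3));b=np.zeros(3);L=[]
    for s,u,v in obs:
        c,d=ray(s,u,v);d=d/np.linalg.norm(d);P=np.eye(3)-np.outer(d,d);A+=P;b+=P@c;L.append((P,c))
    x=np.linalg.solve(A,b); return x,[np.linalg.norm(P@(x-c)) for P,c in L]
def proj(s,X):
    p=s["intrinsics"]@(s["R"]@X+s["t"]); return p[:2]/p[2]
E
python3 - <<'E'
from h import *
s=np.load("pics/top0.npz"); sc=np.load("pics/scene0.npz")
f=lambda p,z:onz(s,190+(p[0]+.5)/5-.5,140+(p[1]+.5)/5-.5,z)
C=[f(p,.095) for p in [(50,95),(342,30),(420,355),(127,425)]]
RL,RR,FR,FL=C
print(np.round(C,4)); print("sides",[np.linalg.norm(C[i]-C[i-1]).round(4) for i in range(4)])
x=(RL+RR-FR-FL)[:2]; y=(RL+FL-RR-FR)[:2]
a=np.arctan2(x[1],x[0]); b=np.arctan2(-y[0],y[1]); print("yaw",a,b)
c=np.mean(C,0); th=(a+b)/2; R=np.array([[np.cos(th),-np.sin(th)],[np.sin(th),np.cos(th)]])
print("centre",c)
tab=f((391,321),.109); print("tab",tab, "pred",c[:2]+R@[-.074,-.069])
for p in [(365,296),(402,288),(416,345),(380,357)]: print(R.T@(f(p,.109)-c)[:2])
for p in [(175,378),(357,342),(120,130),(300,90)]: print("cover",R.T@(f(p,.099)-c)[:2])
for n,p,z in [("gb",(223,257),.009),("sb",(269,243),.02),("roll",(284.5,157.5),.079),("ring",(180,187),.02)]: q=onz(s,*p,z);print(n,q,R.T@(q-c)[:2])
print("scene px tab",proj(sc,np.r_[tab[:2],.109]), proj(sc,np.r_[c[:2],.095]))
E
```

```text
[[ 0.6553  0.1214  0.095 ]
 [ 0.6844 -0.0389  0.095 ]
 [ 0.5013 -0.07    0.095 ]
 [ 0.4717  0.0864  0.095 ]]
sides [np.float64(0.1869), np.float64(0.1629), np.float64(0.1857), np.float64(0.1592)]
yaw 0.17864882561915973 0.18315023680338632
centre [0.57818281 0.02473277 0.095     ]
tab [ 0.51746453 -0.05502315  0.109     ] pred [ 0.51780442 -0.05645498]
[-0.05782308 -0.05741792]
[-0.05810598 -0.07743685]
[-0.08961656 -0.07721615]
[-0.0915078  -0.05730302]
cover [-0.07569152  0.04967162]
cover [-0.07893152 -0.04822629]
cover [0.06398747 0.04856006]
cover [ 0.06367378 -0.05109646]
gb [0.39515483 0.0725879  0.009     ] [-0.17143154  0.08000363]
sb [ 0.42594833 -0.05638224  0.02      ] [-0.16434413 -0.05240221]
roll [ 0.65184983 -0.11039355  0.079     ] [ 0.04815376 -0.14617513]
ring [0.59828642 0.18575349 0.02      ] [0.04874553 0.15477629]
scene px tab [233.57872361 180.58299918] [255.78585546 197.91682315]
```

Sizes, yaw and tab position agree with the text (tab about (0.5175,-0.0555), yaw 0.181). The plan is to pitch the tool forward so the body stays clear of the rising cover, and use that pose for both the press and the push. I'll work out the move to the hover pose first.

```bash
cat >> h.py <<'E'
TH=0.181; C0=np.array([.5782,.0247,0.]); RP=np.array([[np.cos(TH),-np.sin(TH),0],[np.sin(TH),np.cos(TH),0],[0,0,1]])
def P(x,y,z): return C0+RP@np.array([x,y,z])/1000
def toP(X): return RP.T@(np.asarray(X)-C0)*1000
def Rt(p): # pitch below horizontal, deg; tool x forward-up, y = -printer y
    p=np.radians(p); c,s=np.cos(p),np.sin(p)
    return RP@np.array([[s,0,c],[0,-1,0],[c,0,-s]])
def go(pos,R,target,Rg):
    from scipy.spatial.transform import Rotation as Ro
    print("shift units",(R.T@(target-pos)/.04).round(2),"then turn units",(np.degrees(Ro.from_matrix(R.T@Rg).as_rotvec())/6).round(2))
E
python3 - <<'E'
from h import *
from rig import bot
s=bot.get_state(); t=P(-150,-74,190); print(t,toP(s["position"])); go(s["position"],s["tool_rot"],t,Rt(55))
E
```

```text
[ 0.44397136 -0.07509315  0.19      ] [-498.79781842 -489.89890577  230.50243998]
shift units [ 9.99 -9.18  1.03] then turn units [-0.39  5.82  1.2 ]
```

>>> jog_arm:
  motion:
    - {"fingers": 1,"tx": 0.8,"ty": -0.73}
    - {"fingers": 1,"tx": 0.8,"ty": -0.73}
    - {"fingers": 1,"tx": 0.8,"ty": -0.73}
    - {"fingers": 1,"tx": 0.8,"ty": -0.73}
    - {"fingers": 1,"tx": 0.8,"ty": -0.73}
    - {"fingers": 1,"tx": 0.8,"ty": -0.73}
    - {"fingers": 1,"tx": 0.8,"ty": -0.73}
    - {"fingers": 1,"tx": 0.8,"ty": -0.73}
  grip_force: 20

```text
schema error: expected keys fingers, tx, ty, tz, wx, wy, wz
```

>>> jog_arm:
  motion:
    - {"fingers": 1,"tx": 0.9,"ty": -0.84}
    - {"fingers": 1,"tx": 0.9,"ty": -0.84}
    - {"fingers": 1,"tx": 0.9,"ty": -0.84}
    - {"fingers": 1,"tx": 0.9,"ty": -0.84}
    - {"fingers": 1,"wz": 1,"wy": 0}
    - {"fingers": 1,"wz": 0.2,"wy": 0.95}
    - {"fingers": 1,"wy": 1}
    - {"fingers": 1,"wy": 1}

```text
schema error: expected keys fingers, tx, ty, tz, wx, wy, wz
```

>>> jog_arm:
  motion:
    - {"fingers": 1,"wy": 1}
    - {"fingers": 1,"wy": 1}
    - {"fingers": 1,"wy": 0.9}
    - {"fingers": 1}
    - {"fingers": 1}
    - {"fingers": 1}
    - {"fingers": 1}
    - {"fingers": 1}

```text
schema error: expected keys fingers, tx, ty, tz, wx, wy, wz
```

```bash
python3 - <<'E'
from h import *
from rig import bot
import cv2
s=bot.get_state(); print(s["t"],s["joint_pos"].round(2) if hasattr(s["joint_pos"],'round') else s["joint_pos"],toP(s["position"]),s["tool_rot"],s["ft_force"],s["opening"]); go(s["position"],np.array(s["tool_rot"]),P(-75,-73,150),Rt(55))
w=bot.snapshot("wrist"); np.savez("pics/w1.npz",**w); cv2.imwrite("pics/w1.png",w["frame"][:,:,::-1])
for n,X in [("tab",P(-74,-69,109)),("edgeR",P(-78,-50,99)),("edgeL",P(-78,50,99))]: print(n,proj(w,X))
E
```

```text
0.1 [-1.38  0.28  1.51 -0.    1.36 -0.12] [-498.79781842 -489.89890577  230.50243998] [[ 9.52074020e-01  3.05867511e-01 -3.55241271e-04]
 [ 3.05867672e-01 -9.52072605e-01  1.64971531e-03]
 [ 1.66378832e-04 -1.67930790e-03 -9.99998576e-01]] [ 0.1085657   0.47263309 -0.39544269] 0.9934265211964027
shift units [11.85 -8.96  2.03] then turn units [-0.39  5.82  1.2 ]
tab [-558.04519582 -847.16393759]
edgeR [-545.08800551 -781.45888873]
edgeL [-776.38536763 -830.58476949]
```

View pics/w1.png

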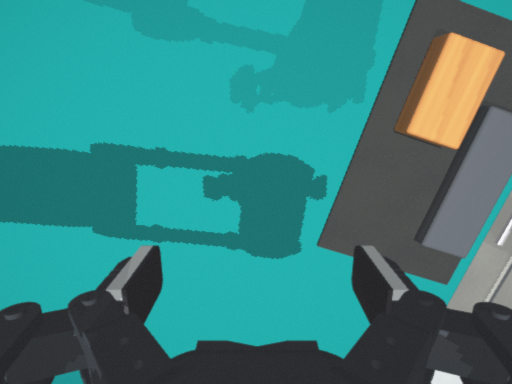

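The moves were refused because every row needs all seven keys, so this picture only shows the start pose with bare bench and the open fingers.

>>> jog_arm:
  motion:
    - {"fingers": 1,"tx": 0.8,"ty": -0.73,"tz": 0,"wx": 0,"wy": 0,"wz": 0}
    - {"fingers": 1,"tx": 0.8,"ty": -0.73,"tz": 0,"wx": 0,"wy": 0,"wz": 0}
    - {"fingers": 1,"tx": 0.8,"ty": -0.73,"tz": 0,"wx": 0,"wy": 0,"wz": 0}
    - {"fingers": 1,"tx": 0.8,"ty": -0.73,"tz": 0,"wx": 0,"wy": 0,"wz": 0}
    - {"fingers": 1,"tx": 0.8,"ty": -0.73,"tz": 0,"wx": 0,"wy": 0,"wz": 0}
    - {"fingers": 1,"tx": 0.8,"ty": -0.73,"tz": 0,"wx": 0,"wy": 0,"wz": 0}
    - {"fingers": 1,"tx": 0.8,"ty": -0.73,"tz": 0,"wx": 0,"wy": 0,"wz": 0}
    - {"fingers": 1,"tx": 0.8,"ty": -0.73,"tz": 0,"wx": 0,"wy": 0,"wz": 0}
  grip_force: 20

```text
t: 0.95
position: [0.3486, -0.2451, 0.2312]
tool_rot: [[0.952, 0.305, 0.0], [0.305, -0.952, -0.0], [0.0, 0.0, -1.0]]
ft_force: [0.2, 0.5, 0.9]
opening: 0.001
```

```bash
python3 - <<'E'
from h import *
from rig import bot
s=bot.get_state(); print(s["t"],s["joint_pos"],toP(s["position"]),s["opening"]); go(s["position"],np.array(s["tool_rot"]),P(-150,-74,200),Rt(55))
E
```

```text
0.95 [-7.76467741e-01  4.82491214e-02  1.79123995e+00  9.18648979e-05
  1.30191462e+00  4.83952972e-01] [-274.44711308 -224.02090117  231.24444152] 0.0005426302364282312
shift units [ 3.57 -3.32  0.78] then turn units [-0.38  5.82  1.2 ]
```

>>> jog_arm:
  motion:
    - {"fingers": 1,"tx": 0.8,"ty": -0.73,"tz": 0,"wx": 0,"wy": 0,"wz": 0}
    - {"fingers": 1,"tx": 0.8,"ty": -0.73,"tz": 0,"wx": 0,"wy": 0,"wz": 0}
    - {"fingers": 1,"tx": 0.8,"ty": -0.73,"tz": 0,"wx": 0,"wy": 0,"wz": 0}
    - {"fingers": 1,"tx": 0.8,"ty": -0.73,"tz": 0,"wx": 0,"wy": 0,"wz": 0}
    - {"fingers": 1,"tx": 0.4,"ty": -0.4,"tz": 0.4,"wx": 0,"wy": 0,"wz": 0}
    - {"fingers": 1,"tx": 0,"ty": 0,"tz": 0,"wx": 0,"wy": 0,"wz": 1}
    - {"fingers": 1,"tx": 0,"ty": 0,"tz": 0,"wx": 0,"wy": 0.8,"wz": 0.23}
    - {"fingers": 1,"tx": 0,"ty": 0,"tz": 0,"wx": 0,"wy": 1,"wz": 0}

```text
t: 1.75
position: [0.4459, -0.0758, 0.215]
tool_rot: [[0.965, 0.183, 0.187], [0.18, -0.983, 0.036], [0.19, -0.001, -0.982]]
ft_force: [-0.9, 0.2, -0.5]
opening: -0.002
```

>>> jog_arm:
  motion:
    - {"fingers": 1,"tx": 0,"ty": 0,"tz": 0,"wx": 0,"wy": 1,"wz": 0}
    - {"fingers": 1,"tx": 0,"ty": 0,"tz": 0,"wx": 0,"wy": 1,"wz": 0}
    - {"fingers": 1,"tx": 0,"ty": 0,"tz": 0,"wx": 0,"wy": 1,"wz": 0}
    - {"fingers": 1,"tx": 0,"ty": 0,"tz": 0,"wx": 0,"wy": 1,"wz": 0}
    - {"fingers": 1,"tx": 0,"ty": 0,"tz": 0,"wx": 0,"wy": 0,"wz": 0}
    - {"fingers": 1,"tx": 0,"ty": 0,"tz": 0,"wx": 0,"wy": 0,"wz": 0}
    - {"fingers": 1,"tx": 0,"ty": 0,"tz": 0,"wx": 0,"wy": 0,"wz": 0}
    - {"fingers": 1,"tx": 0,"ty": 0,"tz": 0,"wx": 0,"wy": 0,"wz": 0}

```text
t: 2.55
position: [0.4459, -0.0765, 0.2162]
tool_rot: [[0.807, 0.183, 0.561], [0.15, -0.983, 0.104], [0.571, 0.0, -0.821]]
ft_force: [0.8, 0.6, 0.8]
opening: -0.003
```

```bash
python3 - <<'E'
from h import *
from rig import bot
import cv2
s=bot.get_state(); print(s["t"],s["joint_pos"],toP(s["position"]),s["ft_force"]); go(s["position"],np.array(s["tool_rot"]),P(-75,-73,135),Rt(55))
w=bot.snapshot("wrist"); np.savez("pics/w2.npz",**w); cv2.imwrite("pics/w2.png",w["frame"][:,:,::-1])
for n,X in [("tab",P(-74,-69,109)),("edgeR",P(-78,-50,99)),("edgeL",P(-78,50,99)),("tcp",s["position"])]: print(n,proj(w,X))
E
```

```text
2.55 [-0.70567493 -0.14370918  2.18445035  0.66140363  0.80585086  0.284611  ] [-148.40213967  -75.74176698  216.15107529] [0.84168384 0.6182578  0.7958826 ]
shift units [ 0.35 -0.06  2.71] then turn units [-0.01  0.03  0.02]
tab [248.98783778 184.83872803]
edgeR [228.08612381 192.81420494]
edgeL [117.06044507 192.45791843]
tcp [256.225192   251.64536768]
```

View pics/w2.png

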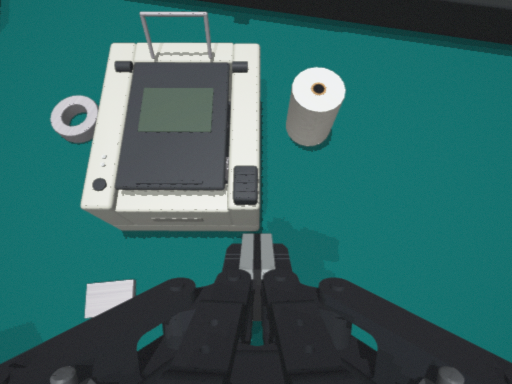

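The wrist view shows the tab centre at about (245.5,184) px, against a prediction of (249,185). The right end of the cover's front edge is at (226,189), and the shut fingertips are at (256,240). I'll triangulate with the top view.

```bash
python3 - <<'E'
from h import *
t=np.load("pics/top0.npz");w=np.load("pics/w2.npz")
g=lambda p:(190+(p[0]+.5)/5-.5,140+(p[1]+.5)/5-.5)
for n,a,b in [("tab",(391,321),(245.5,184)),("coverFR",(357,342),(226.5,188.5)),("coverFL",(175,378),(118,187)),("deckFL",(127,425),(87,206)),("deckRR",(342,30),(260,44)),("deckRL",(50,95),(113,44))]:
    x,e=tri([(t,*g(a)),(w,*b)]); print(n,x.round(4),toP(x).round(1),np.round(e,4))
E
```

```text
tab [ 0.5155 -0.0544  0.1167] [-75.9 -66.5 116.7] [0.0003 0.0003]
coverFR [ 0.5082 -0.0374  0.1119] [-80.  -48.5 111.9] [0.0019 0.0019]
coverFL [0.4957 0.0597 0.101 ] [-74.8  49.3 101. ] [0.0013 0.0013]
deckFL [0.4747 0.0866 0.091 ] [-90.7  79.5  91. ] [0.0022 0.0022]
deckRR [ 0.6828 -0.0375  0.0981] [ 91.7 -80.   98.1] [0.0013 0.0013]
deckRL [0.6556 0.1212 0.095 ] [93.5 81.  95. ] [0.0003 0.0003]
```

Heights come out right within a few mm. Going to the hover 20 mm above the tab.

>>> jog_arm:
  motion:
    - {"fingers": 1,"tx": 0.08,"ty": -0.02,"tz": 0.6,"wx": 0,"wy": 0,"wz": 0}
    - {"fingers": 1,"tx": 0.08,"ty": -0.03,"tz": 0.6,"wx": 0,"wy": 0,"wz": 0}
    - {"fingers": 1,"tx": 0.08,"ty": -0.02,"tz": 0.6,"wx": 0,"wy": 0,"wz": 0}
    - {"fingers": 1,"tx": 0.08,"ty": -0.02,"tz": 0.6,"wx": 0,"wy": 0,"wz": 0}
    - {"fingers": 1,"tx": 0,"ty": 0,"tz": 0.3,"wx": 0,"wy": 0,"wz": 0}
    - {"fingers": 1,"tx": 0,"ty": 0,"tz": 0,"wx": 0,"wy": 0,"wz": 0}
    - {"fingers": 1,"tx": 0,"ty": 0,"tz": 0,"wx": 0,"wy": 0,"wz": 0}
    - {"fingers": 1,"tx": 0,"ty": 0,"tz": 0,"wx": 0,"wy": 0,"wz": 0}

```text
t: 3.4
position: [0.5153, -0.0596, 0.1346]
tool_rot: [[0.807, 0.182, 0.562], [0.149, -0.983, 0.104], [0.571, -0.0, -0.821]]
ft_force: [-0.5, 0.5, -0.4]
opening: 0.002
```

```bash
python3 - <<'E'
from h import *
from rig import bot
import cv2
s=bot.get_state(); print(s["t"],toP(s["position"]),s["ft_force"])
a=bot.snapshot("wrist")["frame"][150:350,150:400]; b=bot.snapshot("top")["frame"][130:250,180:320]
a=cv2.resize(a,(500,400)); b=cv2.resize(b,(466,400),interpolation=2)
cv2.imwrite("pics/c3.png",cv2.resize(np.hstack([a,b]),(790,328))[:,:,::-1])
E
```

```text
3.4 [-77.10154293 -71.62581773 134.62037333] [-0.46789203  0.47097621 -0.42224778]
```

View pics/c3.png

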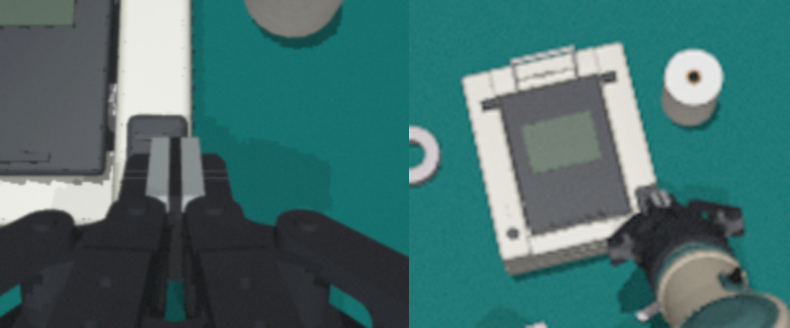

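The fingertips hover over the tab but about 4–5 mm too far to the printer's right, with tab columns 128–187 against pads at 147–204. I'll shift 3 mm left and descend slowly.

>>> jog_arm:
  motion:
    - {"fingers": 1,"tx": 0,"ty": -0.08,"tz": 0,"wx": 0,"wy": 0,"wz": 0}
    - {"fingers": 1,"tx": -0.07,"ty": 0,"tz": 0.1,"wx": 0,"wy": 0,"wz": 0}
    - {"fingers": 1,"tx": -0.07,"ty": 0,"tz": 0.1,"wx": 0,"wy": 0,"wz": 0}
    - {"fingers": 1,"tx": -0.07,"ty": 0,"tz": 0.1,"wx": 0,"wy": 0,"wz": 0}
    - {"fingers": 1,"tx": -0.03,"ty": 0,"tz": 0.04,"wx": 0,"wy": 0,"wz": 0}
    - {"fingers": 1,"tx": -0.03,"ty": 0,"tz": 0.04,"wx": 0,"wy": 0,"wz": 0}
    - {"fingers": 1,"tx": 0,"ty": 0,"tz": 0,"wx": 0,"wy": 0,"wz": 0}
    - {"fingers": 1,"tx": 0,"ty": 0,"tz": 0,"wx": 0,"wy": 0,"wz": 0}

```text
t: 4.3
position: [0.5142, -0.0565, 0.1152]
tool_rot: [[0.808, 0.181, 0.561], [0.148, -0.983, 0.104], [0.571, -0.001, -0.821]]
ft_force: [0.4, -0.5, 0.2]
opening: 0.001
```

>>> jog_arm:
  motion:
    - {"fingers": 1,"tx": -0.015,"ty": 0,"tz": 0.02,"wx": 0,"wy": 0,"wz": 0}
    - {"fingers": 1,"tx": -0.015,"ty": 0,"tz": 0.02,"wx": 0,"wy": 0,"wz": 0}
    - {"fingers": 1,"tx": -0.015,"ty": 0,"tz": 0.02,"wx": 0,"wy": 0,"wz": 0}
    - {"fingers": 1,"tx": -0.015,"ty": 0,"tz": 0.02,"wx": 0,"wy": 0,"wz": 0}
    - {"fingers": 1,"tx": -0.015,"ty": 0,"tz": 0.02,"wx": 0,"wy": 0,"wz": 0}
    - {"fingers": 1,"tx": 0,"ty": 0,"tz": 0,"wx": 0,"wy": 0,"wz": 0}
    - {"fingers": 1,"tx": 0,"ty": 0,"tz": 0,"wx": 0,"wy": 0,"wz": 0}
    - {"fingers": 1,"tx": 0,"ty": 0,"tz": 0,"wx": 0,"wy": 0,"wz": 0}

```text
t: 5.1
position: [0.5142, -0.0566, 0.1105]
tool_rot: [[0.807, 0.181, 0.562], [0.148, -0.983, 0.104], [0.571, -0.001, -0.821]]
ft_force: [-0.5, 0.2, 3.3]
opening: -0.001
```

>>> jog_arm:
  motion:
    - {"fingers": 1,"tx": -0.015,"ty": 0,"tz": 0.02,"wx": 0,"wy": 0,"wz": 0}
    - {"fingers": 1,"tx": -0.015,"ty": 0,"tz": 0.02,"wx": 0,"wy": 0,"wz": 0}
    - {"fingers": 1,"tx": -0.015,"ty": 0,"tz": 0.02,"wx": 0,"wy": 0,"wz": 0}
    - {"fingers": 1,"tx": -0.015,"ty": 0,"tz": 0.02,"wx": 0,"wy": 0,"wz": 0}
    - {"fingers": 1,"tx": 0,"ty": 0,"tz": 0,"wx": 0,"wy": 0,"wz": 0}
    - {"fingers": 1,"tx": 0,"ty": 0,"tz": 0,"wx": 0,"wy": 0,"wz": 0}
    - {"fingers": 1,"tx": 0,"ty": 0,"tz": 0,"wx": 0,"wy": 0,"wz": 0}
    - {"fingers": 1,"tx": 0,"ty": 0,"tz": 0,"wx": 0,"wy": 0,"wz": 0}

```text
t: 5.9
position: [0.5142, -0.0566, 0.1066]
tool_rot: [[0.807, 0.181, 0.562], [0.148, -0.983, 0.104], [0.571, -0.001, -0.821]]
ft_force: [1.1, 1.4, 4.8]
opening: -0.002
```

```bash
python3 - <<'E'
from h import *
from rig import bot
import cv2
s=bot.get_state(); print(s["t"],toP(s["position"]),s["ft_force"])
a=bot.snapshot("wrist"); b=bot.snapshot("top"); np.savez("pics/w4.npz",**a); np.savez("pics/t4.npz",**b)
cv2.imwrite("pics/c4.png",np.hstack([a["frame"][:,:,::-1][:330,:420],cv2.resize(b["frame"][130:250,190:310,::-1],(330,330))]))
E
```

```text
5.9 [-77.58356587 -68.48053146 106.56200416] [1.05027218 1.36173776 4.77988903]
```

View pics/c4.png

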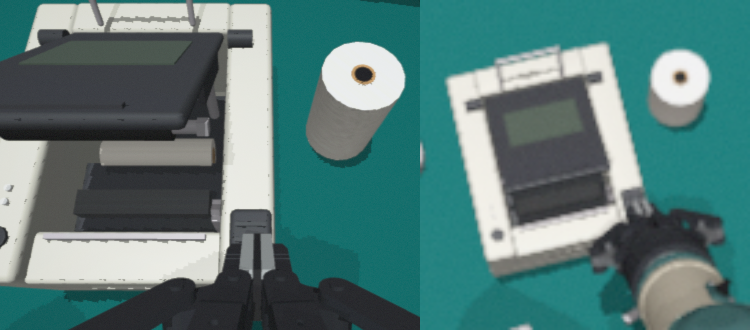

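The cover has sprung up in both views. Fingers off and up, then back and over to the printer's centreline.

>>> jog_arm:
  motion:
    - {"fingers": 1,"tx": 0.15,"ty": 0,"tz": -0.2,"wx": 0,"wy": 0,"wz": 0}
    - {"fingers": 1,"tx": 0.2,"ty": 0,"tz": -0.3,"wx": 0,"wy": 0,"wz": 0}
    - {"fingers": 1,"tx": -0.3,"ty": 0,"tz": -0.3,"wx": 0,"wy": 0,"wz": 0}
    - {"fingers": 1,"tx": -0.5,"ty": 0,"tz": -0.35,"wx": 0,"wy": 0,"wz": 0}
    - {"fingers": 1,"tx": -0.5,"ty": 0,"tz": -0.35,"wx": 0,"wy": 0,"wz": 0}
    - {"fingers": 1,"tx": 0,"ty": -0.85,"tz": 0,"wx": 0,"wy": 0,"wz": 0}
    - {"fingers": 1,"tx": 0,"ty": -0.85,"tz": 0,"wx": 0,"wy": 0,"wz": 0}
    - {"fingers": 1,"tx": 0,"ty": 0,"tz": 0,"wx": 0,"wy": 0,"wz": 0}

```text
t: 6.8
position: [0.4333, 0.0029, 0.1319]
tool_rot: [[0.809, 0.187, 0.557], [0.151, -0.982, 0.11], [0.567, -0.005, -0.824]]
ft_force: [-0.3, 0.2, -0.6]
opening: -0.003
```

```bash
python3 - <<'E'
from h import *
from rig import bot
import cv2
s=bot.get_state(); print(s["t"],toP(s["position"]),s["ft_force"])
a=bot.snapshot("wrist"); b=bot.snapshot("top"); np.savez("pics/w5.npz",**a); np.savez("pics/t5.npz",**b)
cv2.imwrite("pics/c5.png",np.hstack([a["frame"][:,:,::-1][:350,50:450],cv2.resize(b["frame"][140:230,190:280,::-1],(350,350),interpolation=2)]))
H=P(60,0,96)
for th in (.5,.6,.7):
  for y in (-50,50):
    X=P(60-138*np.cos(th)+3*np.sin(th),y,96+138*np.sin(th)+3*np.cos(th)); q=proj(a,X)-[50,0]; r=(proj(b,X)-[190,140])*350/90+[400,0]; print(th,y,q.round(),r.round())
E
```

```text
6.8 [-146.42877747    4.65590562  131.89893899] [-0.33013855  0.24147501 -0.60823106]
0.5 -50 [323.  57.] [675. 215.]
0.5 50 [112.  57.] [524. 249.]
0.6 -50 [330.  25.] [672. 199.]
0.6 50 [106.  25.] [521. 234.]
0.7 -50 [337. -12.] [669. 183.]
0.7 50 [101. -12.] [517. 218.]
```

View pics/c5.png

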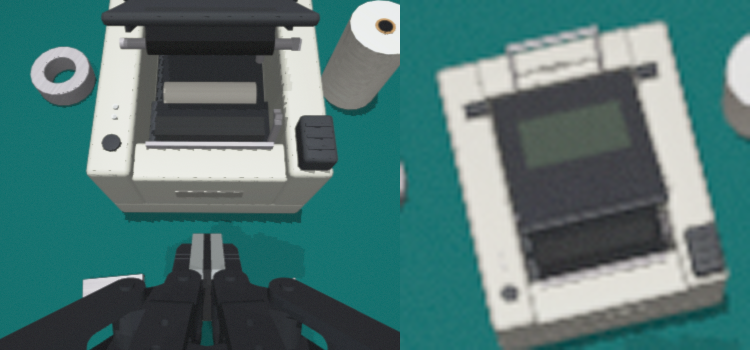

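The cover's front edge shows at row 10–22, cols 102–322 in the wrist crop, which fits 0.6 rad. In the top crop it runs from (522,228) to (665,197). I'll bring the fingertips under the lip.

>>> jog_arm:
  motion:
    - {"fingers": 1,"tx": 0.42,"ty": 0.03,"tz": 0.16,"wx": 0,"wy": 0,"wz": 0}
    - {"fingers": 1,"tx": 0.42,"ty": 0.03,"tz": 0.16,"wx": 0,"wy": 0,"wz": 0}
    - {"fingers": 1,"tx": 0.42,"ty": 0,"tz": 0.16,"wx": 0,"wy": 0,"wz": 0}
    - {"fingers": 1,"tx": 0.42,"ty": 0,"tz": 0.16,"wx": 0,"wy": 0,"wz": 0}
    - {"fingers": 1,"tx": 0.2,"ty": 0,"tz": 0.07,"wx": 0,"wy": 0,"wz": 0}
    - {"fingers": 1,"tx": 0.2,"ty": 0,"tz": 0.07,"wx": 0,"wy": 0,"wz": 0}
    - {"fingers": 1,"tx": 0,"ty": 0,"tz": 0,"wx": 0,"wy": 0,"wz": 0}
    - {"fingers": 1,"tx": 0,"ty": 0,"tz": 0,"wx": 0,"wy": 0,"wz": 0}

```text
t: 7.7
position: [0.5224, 0.0109, 0.1552]
tool_rot: [[0.808, 0.18, 0.56], [0.148, -0.984, 0.104], [0.57, -0.001, -0.822]]
ft_force: [-0.1, 0.3, -0.5]
opening: -0.004
```

```bash
python3 - <<'E'
from h import *
from rig import bot
import cv2
s=bot.get_state(); print(s["t"],toP(s["position"]),s["ft_force"],s["joint_pos"])
a=bot.snapshot("wrist"); b=bot.snapshot("scene")
cv2.imwrite("pics/c6.png",np.hstack([a["frame"][:,:,::-1][:350,50:450],cv2.resize(b["frame"][160:250,210:300,::-1],(350,350),interpolation=2)]))
E
```

```text
7.7 [-57.39788341  -3.50256756 155.22643873] [-0.0796746   0.27774319 -0.45311737] [-0.30331169  0.03454865  2.21494731  0.68887318  0.43217167  0.52080609]
```

View pics/c6.png

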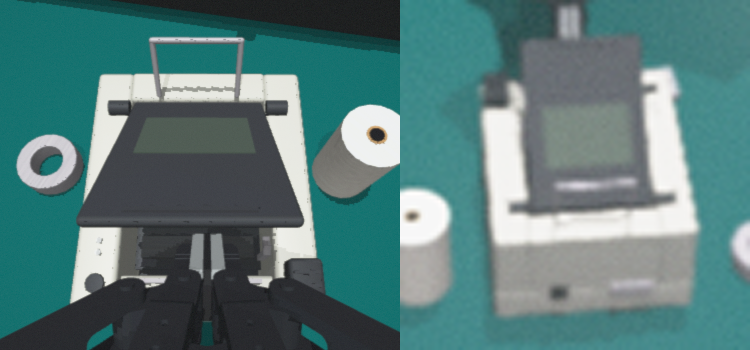

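The tips (row 233 in the crop) appear just below the cover's lower front edge (row 228), which spans cols 78–303. I'll compare that with the predicted geometry.

```bash
python3 - <<'E'
from h import *
from rig import bot
s=bot.get_state(); a=bot.snapshot("wrist"); p=np.array(s["position"]);R=np.array(s["tool_rot"])
print("cam",toP(-a["R"].T@a["t"]))
for th in (.55,.6,.65,.7):
  print(th,[ (proj(a,P(60-138*np.cos(th)+k*np.sin(th),y,96+138*np.sin(th)+k*np.cos(th)))-[50,0]).round().tolist() for k in (3,-3) for y in (-50,50)])
for dx in (-11,0,11): print("tip",dx,(proj(a,p+R[:,0]*dx/1000)-[50,0]).round())
E
```

```text
cam [-81.45640592  -3.58187145 311.5726623 ]
0.55 [[313.0, 242.0], [86.0, 242.0], [310.0, 251.0], [89.0, 251.0]]
0.6 [[316.0, 231.0], [82.0, 231.0], [313.0, 241.0], [85.0, 241.0]]
0.65 [[319.0, 218.0], [78.0, 218.0], [316.0, 229.0], [81.0, 229.0]]
0.7 [[322.0, 204.0], [75.0, 204.0], [319.0, 216.0], [78.0, 216.0]]
tip -11 [206. 272.]
tip 0 [206. 252.]
tip 11 [206. 230.]
```

The seen edge fits about 0.65 rad, with the tips ~15 mm past and ~6 mm under it. I'll compute the push path around the hinge, with the pitch steepening as the cover turns.

```bash
cat > path.py <<'E'
from h import *
def pitch(th): return np.interp(th,[.65,1.7],[55,80])
def tcp(th,k=11):
    p=np.radians(pitch(th)); z=np.array([np.cos(p),-np.sin(p)]); x=np.array([np.sin(p),np.cos(p)])
    d=np.array([-np.cos(th),np.sin(th)]); n=np.array([np.sin(th),np.cos(th)]); H=np.array([60,96.])
    T=H+138*d-3*n+k*z if th<p else H+(138-k)*d-3*n
    return T-11*x
def rows(ths,pos,p0):
    """pos: current printer x,z mm; p0 current pitch deg"""
    for th in ths:
        q=tcp(th); p=np.radians(p0); D=(q-pos)/40
        print(round(th,3),q.round(1),"tx %.2f tz %.2f wy %.2f"%(D@[np.sin(p),np.cos(p)],D@[np.cos(p),-np.sin(p)],-(pitch(th)-p0)/6)); pos,p0=q,pitch(th)
E
python3 - <<'E'
from path import *
from rig import bot
s=bot.get_state(); q=toP(s["position"]); R=np.array(s["tool_rot"]); p=np.degrees(np.arcsin(-R[2,2])); print(q,p)
rows(np.arange(.65,1.87,.05),q[[0,2]],p)
E
```

```text
[-57.91672166  -3.00809773 155.29784951] 55.2552904398142
0.65 [-54.4 161.8] tx 0.17 tz -0.08 wy 0.04
0.7 [-50.5 167.3] tx 0.16 tz -0.06 wy -0.20
0.75 [-46.4 172.7] tx 0.16 tz -0.05 wy -0.20
0.8 [-41.9 177.8] tx 0.16 tz -0.05 wy -0.20
0.85 [-37.3 182.7] tx 0.16 tz -0.04 wy -0.20
0.9 [-32.4 187.3] tx 0.16 tz -0.04 wy -0.20
0.95 [-27.3 191.6] tx 0.16 tz -0.03 wy -0.20
1.0 [-22.  195.7] tx 0.17 tz -0.03 wy -0.20
1.05 [-16.5 199.5] tx 0.17 tz -0.02 wy -0.20
1.1 [-10.8 203.1] tx 0.17 tz -0.02 wy -0.20
1.15 [ -4.9 206.3] tx 0.17 tz -0.01 wy -0.20
1.2 [  1.  209.2] tx 0.16 tz -0.01 wy -0.20
1.25 [  6.8 211.7] tx 0.16 tz -0.00 wy -0.20
1.3 [ 12.8 213.9] tx 0.16 tz 0.00 wy -0.20
1.35 [ 18.8 215.8] tx 0.16 tz 0.01 wy -0.20
1.4 [ 24.9 217.4] tx 0.16 tz 0.01 wy -0.20
1.45 [ 31.1 218.7] tx 0.16 tz 0.01 wy -0.20
1.5 [ 37.4 219.7] tx 0.16 tz 0.02 wy -0.20
1.55 [ 43.7 220.3] tx 0.16 tz 0.02 wy -0.20
1.6 [ 50.  220.7] tx 0.16 tz 0.03 wy -0.20
1.65 [ 56.3 220.7] tx 0.15 tz 0.03 wy -0.20
1.7 [ 62.6 220.4] tx 0.15 tz 0.04 wy -0.20
1.75 [ 68.9 219.6] tx 0.15 tz 0.05 wy -0.00
1.8 [ 75.1 218.5] tx 0.15 tz 0.06 wy -0.00
1.85 [ 81.3 217. ] tx 0.15 tz 0.06 wy -0.00
```

>>> jog_arm:
  motion:
    - {"fingers": 1,"tx": 0.17,"ty": 0,"tz": -0.08,"wx": 0,"wy": 0,"wz": 0}
    - {"fingers": 1,"tx": 0.16,"ty": 0,"tz": -0.06,"wx": 0,"wy": -0.2,"wz": 0}
    - {"fingers": 1,"tx": 0.16,"ty": 0,"tz": -0.05,"wx": 0,"wy": -0.2,"wz": 0}
    - {"fingers": 1,"tx": 0.16,"ty": 0,"tz": -0.05,"wx": 0,"wy": -0.2,"wz": 0}
    - {"fingers": 1,"tx": 0.16,"ty": 0,"tz": -0.04,"wx": 0,"wy": -0.2,"wz": 0}
    - {"fingers": 1,"tx": 0.16,"ty": 0,"tz": -0.04,"wx": 0,"wy": -0.2,"wz": 0}
    - {"fingers": 1,"tx": 0,"ty": 0,"tz": 0,"wx": 0,"wy": 0,"wz": 0}
    - {"fingers": 1,"tx": 0,"ty": 0,"tz": 0,"wx": 0,"wy": 0,"wz": 0}

```text
t: 8.65
position: [0.5469, 0.0163, 0.1871]
tool_rot: [[0.862, 0.181, 0.473], [0.158, -0.983, 0.088], [0.481, -0.001, -0.877]]
ft_force: [-1.3, -0.5, 0.6]
opening: 0.004
```

```bash
python3 - <<'E'
from path import *
from rig import bot
import cv2
s=bot.get_state(); q=toP(s["position"]); R=np.array(s["tool_rot"]); p=np.degrees(np.arcsin(-R[2,2])); print(q,p,s["ft_force"],s["joint_pos"])
rows(np.arange(.95,1.0,.05),q[[0,2]],p)
a=bot.snapshot("wrist"); b=bot.snapshot("top")
cv2.imwrite("pics/c7.png",np.hstack([a["frame"][:,:,::-1][:350,50:450],cv2.resize(b["frame"][140:230,190:280,::-1],(350,350),interpolation=2)]))
for th in (.7,.8,.9,1.): print(th,[(proj(a,P(60-138*np.cos(th)+k*np.sin(th),y,96+138*np.sin(th)+k*np.cos(th)))-[50,0]).round().tolist() for k in (3,-3) for y in (-50,50)])
E
```

```text
[-32.30523439  -2.65643626 187.10652746] 61.22926911680902 [-1.29721866 -0.49361229  0.58742144] [-0.22862824  0.049108    2.03419254  0.33898833  0.61971978  0.92685361]
0.95 [-27.3 191.6] tx 0.16 tz -0.04 wy -0.15
1.0 [-22.  195.7] tx 0.17 tz -0.03 wy -0.20
0.7 [[306.0, 276.0], [96.0, 276.0], [303.0, 284.0], [98.0, 284.0]]
0.8 [[311.0, 255.0], [90.0, 254.0], [309.0, 264.0], [92.0, 264.0]]
0.9 [[315.0, 229.0], [85.0, 229.0], [313.0, 241.0], [87.0, 240.0]]
1.0 [[320.0, 200.0], [80.0, 199.0], [318.0, 213.0], [82.0, 213.0]]
```

View pics/c7.png

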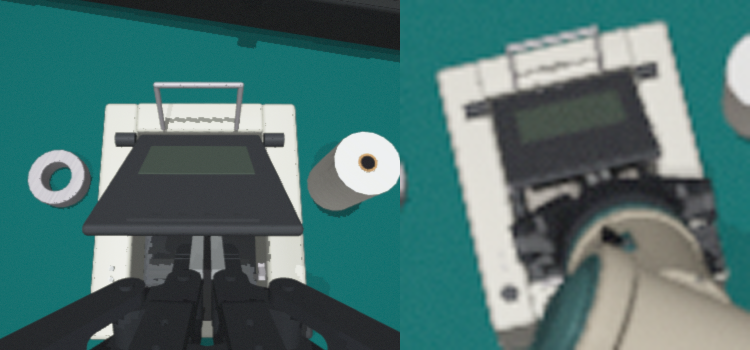

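The cover's front edge is at rows 225–235, about 0.9 rad, and the fingers are under it with ~1.4 N. Continuing the push.

>>> jog_arm:
  motion:
    - {"fingers": 1,"tx": 0.16,"ty": 0,"tz": -0.04,"wx": 0,"wy": -0.15,"wz": 0}
    - {"fingers": 1,"tx": 0.17,"ty": 0,"tz": -0.03,"wx": 0,"wy": -0.2,"wz": 0}
    - {"fingers": 1,"tx": 0.17,"ty": 0,"tz": -0.02,"wx": 0,"wy": -0.2,"wz": 0}
    - {"fingers": 1,"tx": 0.17,"ty": 0,"tz": -0.02,"wx": 0,"wy": -0.2,"wz": 0}
    - {"fingers": 1,"tx": 0.17,"ty": 0,"tz": -0.01,"wx": 0,"wy": -0.2,"wz": 0}
    - {"fingers": 1,"tx": 0.16,"ty": 0,"tz": -0.01,"wx": 0,"wy": -0.2,"wz": 0}
    - {"fingers": 1,"tx": 0.16,"ty": 0,"tz": 0,"wx": 0,"wy": -0.2,"wz": 0}
    - {"fingers": 1,"tx": 0.16,"ty": 0,"tz": 0,"wx": 0,"wy": -0.2,"wz": 0}

```text
t: 9.55
position: [0.5915, 0.0245, 0.2138]
tool_rot: [[0.928, 0.181, 0.326], [0.17, -0.983, 0.062], [0.332, -0.002, -0.943]]
ft_force: [0.2, 0.2, 0.3]
opening: 0.003
```

```bash
python3 - <<'E'
from path import *
from rig import bot
s=bot.get_state(); q=toP(s["position"]); R=np.array(s["tool_rot"]); p=np.degrees(np.arcsin(-R[2,2])); print(q,p,s["ft_force"],s["joint_pos"])
rows(np.arange(1.35,1.84,.05),q[[0,2]],p)
E
```

```text
[ 13.09813766  -2.57982965 213.80388432] 70.61369516558246 [0.1866106  0.17518175 0.34655   ] [-0.14295993  0.1484158   1.77453616  0.13734886  0.90183825  1.17816353]
1.35 [ 18.8 215.8] tx 0.15 tz 0.00 wy -0.18
1.4 [ 24.9 217.4] tx 0.16 tz 0.01 wy -0.20
1.45 [ 31.1 218.7] tx 0.16 tz 0.01 wy -0.20
1.5 [ 37.4 219.7] tx 0.16 tz 0.02 wy -0.20
1.55 [ 43.7 220.3] tx 0.16 tz 0.02 wy -0.20
1.6 [ 50.  220.7] tx 0.16 tz 0.03 wy -0.20
1.65 [ 56.3 220.7] tx 0.15 tz 0.03 wy -0.20
1.7 [ 62.6 220.4] tx 0.15 tz 0.04 wy -0.20
1.75 [ 68.9 219.6] tx 0.15 tz 0.05 wy -0.00
1.8 [ 75.1 218.5] tx 0.15 tz 0.06 wy -0.00
```

>>> jog_arm:
  motion:
    - {"fingers": 1,"tx": 0.15,"ty": 0,"tz": 0,"wx": 0,"wy": -0.18,"wz": 0}
    - {"fingers": 1,"tx": 0.16,"ty": 0,"tz": 0.01,"wx": 0,"wy": -0.2,"wz": 0}
    - {"fingers": 1,"tx": 0.16,"ty": 0,"tz": 0.01,"wx": 0,"wy": -0.2,"wz": 0}
    - {"fingers": 1,"tx": 0.16,"ty": 0,"tz": 0.02,"wx": 0,"wy": -0.2,"wz": 0}
    - {"fingers": 1,"tx": 0.16,"ty": 0,"tz": 0.02,"wx": 0,"wy": -0.2,"wz": 0}
    - {"fingers": 1,"tx": 0.16,"ty": 0,"tz": 0.03,"wx": 0,"wy": -0.2,"wz": 0}
    - {"fingers": 1,"tx": 0.15,"ty": 0,"tz": 0.03,"wx": 0,"wy": -0.2,"wz": 0}
    - {"fingers": 1,"tx": 0,"ty": 0,"tz": 0,"wx": 0,"wy": 0,"wz": 0}

```text
t: 10.35
position: [0.6358, 0.0324, 0.2212]
tool_rot: [[0.965, 0.181, 0.191], [0.178, -0.983, 0.037], [0.195, -0.001, -0.981]]
ft_force: [0.0, -0.1, -0.5]
opening: -0.0
```

```bash
python3 - <<'E'
from path import *
from rig import bot
import cv2
s=bot.get_state(); q=toP(s["position"]); R=np.array(s["tool_rot"]); p=np.degrees(np.arcsin(-R[2,2])); print(q,p,s["ft_force"],s["joint_pos"])
rows(np.arange(1.7,1.84,.05),q[[0,2]],p)
a=bot.snapshot("wrist"); b=bot.snapshot("scene")
cv2.imwrite("pics/c8.png",np.hstack([a["frame"][:,:,::-1][:350,50:450],cv2.resize(b["frame"][130:240,200:310,::-1],(350,350),interpolation=2)]))
for th in (1.5,1.6,1.7,1.8): print(th,[(proj(a,P(60-138*np.cos(th)+k*np.sin(th),y,96+138*np.sin(th)+k*np.cos(th)))-[50,0]).round().tolist() for k in (3,-3) for y in (-50,50)])
E
```

```text
[ 58.03267285  -2.79885843 221.19591268] 78.77606220349651 [ 0.00419453 -0.05431519 -0.46406486] [-0.08921762  0.27306626  1.55216112  0.05926758  1.12852431  1.27912815]
1.7 [ 62.6 220.4] tx 0.11 tz 0.04 wy -0.20
1.75 [ 68.9 219.6] tx 0.15 tz 0.05 wy -0.00
1.8 [ 75.1 218.5] tx 0.15 tz 0.06 wy -0.00
1.5 [[312.0, 270.0], [88.0, 270.0], [311.0, 283.0], [89.0, 282.0]]
1.6 [[313.0, 240.0], [87.0, 239.0], [312.0, 253.0], [87.0, 253.0]]
1.7 [[313.0, 209.0], [87.0, 208.0], [313.0, 222.0], [87.0, 222.0]]
1.8 [[311.0, 178.0], [89.0, 178.0], [312.0, 191.0], [88.0, 191.0]]
```

View pics/c8.png

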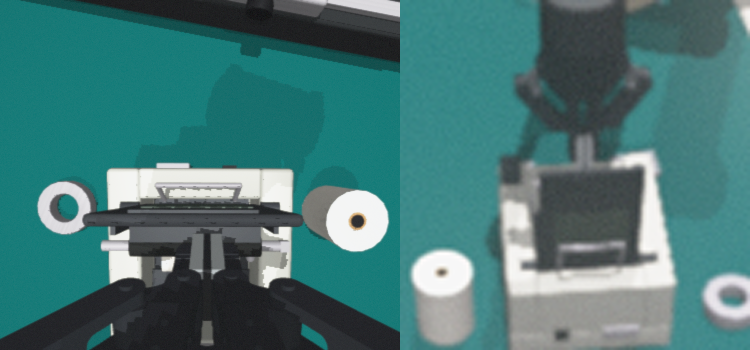

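The cover is past upright, with its edge at rows 212–226, about 1.68 rad. I'll push a little farther, slowly.

>>> jog_arm:
  motion:
    - {"fingers": 1,"tx": 0.11,"ty": 0,"tz": 0.04,"wx": 0,"wy": -0.2,"wz": 0}
    - {"fingers": 1,"tx": 0.1,"ty": 0,"tz": 0.03,"wx": 0,"wy": 0,"wz": 0}
    - {"fingers": 1,"tx": 0.1,"ty": 0,"tz": 0.03,"wx": 0,"wy": 0,"wz": 0}
    - {"fingers": 1,"tx": 0.1,"ty": 0,"tz": 0.04,"wx": 0,"wy": 0,"wz": 0}
    - {"fingers": 1,"tx": 0.08,"ty": 0,"tz": 0.03,"wx": 0,"wy": 0,"wz": 0}
    - {"fingers": 1,"tx": 0,"ty": 0,"tz": 0,"wx": 0,"wy": 0,"wz": 0}
    - {"fingers": 1,"tx": 0,"ty": 0,"tz": 0,"wx": 0,"wy": 0,"wz": 0}
    - {"fingers": 1,"tx": 0,"ty": 0,"tz": 0,"wx": 0,"wy": 0,"wz": 0}

```text
t: 11.25
position: [0.6549, 0.0361, 0.2186]
tool_rot: [[0.969, 0.181, 0.171], [0.178, -0.983, 0.032], [0.174, -0.001, -0.985]]
ft_force: [-0.1, 0.5, 0.7]
opening: -0.004
```

>>> jog_arm:
  motion:
    - {"fingers": 1,"tx": 0,"ty": 0,"tz": 0,"wx": 0,"wy": 0,"wz": 0}
    - {"fingers": 1,"tx": 0,"ty": 0,"tz": 0,"wx": 0,"wy": 0,"wz": 0}
    - {"fingers": 1,"tx": 0,"ty": 0,"tz": 0,"wx": 0,"wy": 0,"wz": 0}
    - {"fingers": 1,"tx": 0,"ty": 0,"tz": 0,"wx": 0,"wy": 0,"wz": 0}
    - {"fingers": 1,"tx": -0.2,"ty": 0,"tz": -0.2,"wx": 0,"wy": 0,"wz": 0}
    - {"fingers": 1,"tx": -0.5,"ty": 0,"tz": -0.5,"wx": 0,"wy": 0,"wz": 0}
    - {"fingers": 1,"tx": -0.6,"ty": 0,"tz": -0.6,"wx": 0,"wy": 0,"wz": 0}
    - {"fingers": 1,"tx": 0,"ty": 0,"tz": 0,"wx": 0,"wy": 0,"wz": 0}

```text
t: 12.05
position: [0.5939, 0.0247, 0.2644]
tool_rot: [[0.968, 0.181, 0.174], [0.178, -0.984, 0.032], [0.177, 0.0, -0.984]]
ft_force: [1.0, 0.8, 0.1]
opening: -0.001
```

>>> jog_arm:
  motion:
    - {"fingers": 1,"tx": -0.8,"ty": 0,"tz": -0.4,"wx": 0,"wy": 0,"wz": 0}
    - {"fingers": 1,"tx": -0.8,"ty": 0,"tz": -0.2,"wx": 0,"wy": 0,"wz": 0}
    - {"fingers": 1,"tx": -0.8,"ty": 0,"tz": 0,"wx": 0,"wy": 0,"wz": 0}
    - {"fingers": 1,"tx": -0.8,"ty": 0,"tz": 0,"wx": 0,"wy": 0,"wz": 0}
    - {"fingers": 1,"tx": 0,"ty": 0,"tz": 0,"wx": 0,"wy": 0,"wz": 0}
    - {"fingers": 1,"tx": 0,"ty": 0,"tz": 0,"wx": 0,"wy": 0,"wz": 0}
    - {"fingers": 1,"tx": 0,"ty": 0,"tz": 0,"wx": 0,"wy": 0,"wz": 0}
    - {"fingers": 1,"tx": 0,"ty": 0,"tz": 0,"wx": 0,"wy": 0,"wz": 0}

```text
t: 12.85
position: [0.469, 0.0015, 0.2624]
tool_rot: [[0.968, 0.181, 0.172], [0.178, -0.983, 0.032], [0.175, -0.001, -0.985]]
ft_force: [-0.1, 1.0, -0.3]
opening: -0.006
```

```bash
python3 - <<'E'
from path import *
from rig import bot
import cv2
s=bot.get_state(); print(s["t"],toP(s["position"]),s["ft_force"],s["qd"])
a=bot.snapshot("top"); b=bot.snapshot("scene")
A=a["frame"][130:270,170:310,::-1]; B=b["frame"][130:240,200:310,::-1]
cv2.imwrite("pics/c9.png",np.hstack([cv2.resize(A,(390,390),interpolation=2),cv2.resize(B,(390,390),interpolation=2)]))
for th in (.6,1.7,1.8,1.92): print(th,[((proj(v,P(60-138*np.cos(th),y,96+138*np.sin(th)))-o)*f+[h,0]).round().tolist() for v,o,f,h in ((a,[170,130],390/140,0),(b,[200,130],390/110,390)) for y in (-50,50)])
E
```

```text
12.85 [-111.54396791   -3.15213286  262.37834107] [-0.05367469  1.00003313 -0.32102348] [-0.00075502  0.00341245  0.00407833 -0.00166165  0.00227328 -0.00153251]
0.6 [[251.0, 173.0], [143.0, 198.0], [528.0, 141.0], [638.0, 134.0]]
1.7 [[217.0, 15.0], [106.0, 40.0], [538.0, 193.0], [660.0, 186.0]]
1.8 [[214.0, 2.0], [103.0, 27.0], [540.0, 206.0], [662.0, 199.0]]
1.92 [[210.0, -12.0], [100.0, 12.0], [541.0, 224.0], [664.0, 217.0]]
```

View pics/c9.png

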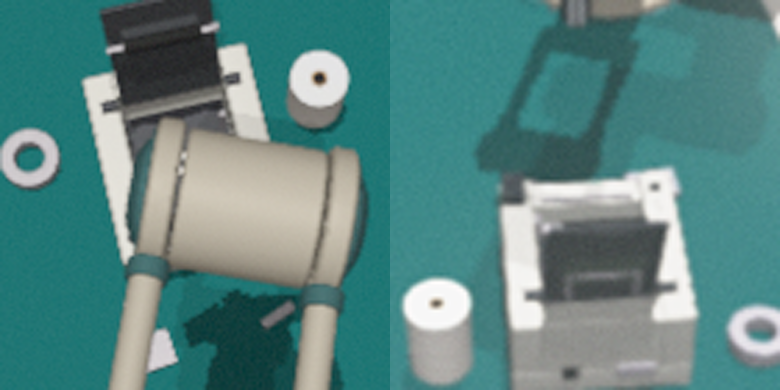

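The cover lies fully open. Its edge runs from (541,224) to (665,217) in the scene crop, which matches 1.92 rad. The roll, ring and blocks are in place and the arm is clear, so I'm handing in.

```bash
python3 -c "
from rig import bot
print(bot.job_done())"
```

```text
the job is handed in; nothing more can be done
None
```

The job is handed in: the printer's paper cover is fully open and the robot is clear of everything. I pressed the release tab with the shut fingertips (about 5 N at the end), and the cover sprang up by itself. After taking the fingers off, I reached under the front lip and pushed the cover over its hinge with about 1–2 N, then backed away. It took about 13 s of the 51 s.

**Last checks:** in the final scene picture the cover's front edge matches the predicted place for 1.92 rad. The tool stood about 0.2 m from the cover with the arm still and the force reading at noise level. The roll, ring and blocks near the printer look unmoved. The caliper, micrometer and V-block were outside the last picture, but the arm did not go down near them.

**What disagreed:**
- Triangulated points differed from the model by about 2–3 mm sideways and up to 13 mm in height. I moved the fingers 3 mm sideways before pressing.
- The sprung-up cover looked nearer 0.65 rad than 0.6.
- My first three moves were refused for missing keys in the rows, so nothing moved, but one picture was wasted.
- I viewed 12 pictures, two over the budget.

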